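# Set out the bead jars in reverse order

## Robot

A 6-joint arm with a two-finger parallel gripper is mounted at the origin on the work surface. World frame = base frame: x ahead of the robot, y to its left, z up, the work surface at z = 0. Lengths are in m, angles in rad, forces in N, time in s.
With the tool pointing down it reaches from about 0.375 to 0.975 m from the base axis. Payload 3.8 kg.
Tool frame: the origin (TCP) lies at the very end of the fingers, on their centre line; the grasp point (between the pads) lies 19 mm behind it; z points along the fingers, y is the line along which they close (so a half turn about z gives the same grasp; the last joint's range is limited). The gripper opens to 85 mm and grips with 20 to 120 N. Pads are 22 mm wide; open, the fingers measure 114 mm over their backs; the gripper's body (76 mm by 85 mm) begins 54 mm behind the grasp point. The pads swing forward as they close: fully open they stand 13 mm farther back than shut.
Start: joints at [1.223, 0.264, 1.604, -0, 1.274, -0.037], TCP at [0.206, 0.643, 0.231] pointing down, gripper open.
Joint ranges: [-2.63, 2.63], [-0.94, 2.18], [0.31, 2.57], [-1.31, 4.45], [0, 2.66], [-2.55, 2.55]. Speed limits (rad/s): [2.57, 2.57, 3.14, 3.14, 3.14, 3.14].

## Interface

Orientations are given as a 3x3 rotation matrix whose columns are the frame's x, y, z axes.
In Python, from workcell import * gives the robot as it stands.
- The arm moves only by the shell command python3 -m inch 'ROWS' [FORCE]. ROWS is JSON, a list of rows, each a list of 3 entries, a list of its own where there are three numbers: the shift along the world's x, y, z in cm, then the turn about the world's z in rad, then the opening, from -1 (shut) to 1 (fully open). In form: [[[tx, ty, tz], spin, gripper], ...]. A call has 1 to 8 rows; each row is the pose to reach, as a shift and turn from the pose commanded when the call began; what a row does not reach only later rows make up. A row lasts 1/8 s, in which the tool goes at most 62.5 mm and 10.7 degrees, less where a joint would pass 70% of its speed; a pose out of reach is approached as far as the arm can. A call with a gripper value outside its range is refused whole. The fingers move at their own pace and stop on an object; FORCE is the grip in N (left out, the last holds). Time passes only in rows, so rows that repeat a pose let the fingers close. It gives the time, the measured TCP pose, the force, the opening and the grip force at its end, in the units of the state.
- observe(): the state, without advancing time (a new reading comes with each control period).
- read_camera(name): name is "scene" or "top"; returns the picture (420x560x3 uint8, blue, green, red); there is no depth.
- camera_model(name): a dict with "mtx" (3x3 intrinsics, pixels), "rvec" (rotation vector, rad) and "tvec" (3), from world to camera coordinates, as OpenCV has them. Camera axes: x right, y down, z forward; pixel columns grow to the right and rows downward; lengths in m; the calibration is good to about 2 mm. A picture is of the moment at which its call begins. camera_model takes no time and is no camera call.
- finish_job(): hands the job in; it is judged then, once.
The state is a dict: "clock": time; "joint_pos": joint angles; "qvel": joint speeds; "effort": joint torques, N m; "tcp_pos": TCP position; "orientation": TCP orientation; "contact_force": force on the tool from outside, world axes, zero at the start; "ft_torque": the same for the moment, N m; "grip_width": finger opening in m; "finger_force": force on a finger pad.
Only numpy, scipy, OpenCV 4.12 (cv2) and the standard library are available. Lean on these libraries where they do the work, as an engineer would, in place of code of your own. Each camera call takes 0.05 s, during which the arm holds its last target. There are 200 camera calls.

## Task

The return row of the beadwork uses the colours backwards: move the four bead jars from the wooden supply rack to the light grey work rack in the reverse order, so that the jar nearest the supply rack's black end stands in the pocket farthest from the work rack's black end, and so on along the row. Each jar must stand upright on the floor of its own pocket; do not let any jar fall over on the way.

Things in the scene. Friction and masses are not known exactly. Their poses are not given: they have to be found in the camera images.
- jar_red: Closed upright bead jar with red beads and a red screw lid, a plain straight cylinder 36 mm in diameter and 68 mm tall (lid: top 18 mm), 55 to 115 g. Loose. Origin: centre of its underside; z up to the lid.
- jar_yellow: Closed upright bead jar with yellow beads and a yellow screw lid, a plain straight cylinder 36 mm in diameter and 68 mm tall (lid: top 18 mm), 55 to 115 g. Loose. Origin: centre of its underside; z up to the lid.
- jar_green: Closed upright bead jar with green beads and a green screw lid, a plain straight cylinder 36 mm in diameter and 68 mm tall (lid: top 18 mm), 55 to 115 g. Loose. Origin: centre of its underside; z up to the lid.
- jar_blue: Closed upright bead jar with blue beads and a blue screw lid, a plain straight cylinder 36 mm in diameter and 68 mm tall (lid: top 18 mm), 55 to 115 g. Loose. Origin: centre of its underside; z up to the lid.
- tab_red: Red colour tab, flat, 22 x 40 mm, 4 mm thick, fixed on the front ledge of the supply rack; it marks the pocket where the red jar starts and it stays there. Origin: centre of its underside; the pocket's centre is 47 mm from it along its +x.
- tab_yellow: Yellow colour tab, flat, 22 x 40 mm, 4 mm thick, fixed on the front ledge of the supply rack; it marks the pocket where the yellow jar starts and it stays there. Origin: centre of its underside; the pocket's centre is 47 mm from it along its +x.
- tab_green: Green colour tab, flat, 22 x 40 mm, 4 mm thick, fixed on the front ledge of the supply rack; it marks the pocket where the green jar starts and it stays there. Origin: centre of its underside; the pocket's centre is 47 mm from it along its +x.
- tab_blue: Blue colour tab, flat, 22 x 40 mm, 4 mm thick, fixed on the front ledge of the supply rack; it marks the pocket where the blue jar starts and it stays there. Origin: centre of its underside; the pocket's centre is 47 mm from it along its +x.
- supply_rack: Brown wood, fixed. 245 mm long plus an 18 mm black block at its black end, 65 mm deep, 26 high; one row of 4 open pockets, 55 x 55 mm inside, walls 5 mm, floor 8 mm above the table. Origin: middle of the row, underside; +y along the row to the black end, z up; pocket centres x 0, y +90, +30, -30, -90 mm. One jar in each at the start. Tabs on a 28 mm wide, 8 mm high ledge at its -x side.
- work_rack: Light grey plastic rack, fixed, empty at the start. Same sizes, pockets and axes as the supply rack (black end at +y, pocket centres y +90, +30, -30, -90 mm, floor 8 mm up), but no ledge. Each rack is turned up to 25 degrees either way and may be on the left or the right.

How it is judged:
By the outcome, as a careful person would: the job done as asked, in the order asked, and still so for the second after the job is handed in, with the robot touching nothing.
It also fails if it takes over 96 s, if anything falls off the work surface, if the arm or the gripper's body presses on something with over 40 N, if the wrist force passes 120 N, or if a joint passes its speed limit or range.

## Working session

There is one attempt and no reset: what is moved stays moved. The work goes in short steps, Python scripts to look and compute and a shell command to move; the robot and the scene stay as the last step left them, time stands still between calls to the robot, and variables do not carry over. Pictures are saved under pics/ and viewed, at most 14 in all, crops included, and the job is handed in when it is done.

```bash
mkdir -p pics; ls; python3 - <<'E'
from workcell import *
import cv2
for n in("scene","top"):
    cv2.imwrite(f"pics/{n}0.png",read_camera(n)); print(n,camera_model(n))
s=observe();print(s['clock'],s['tcp_pos'],s['orientation'],s['grip_width'])
E
```

```text
pics
scene {'mtx': array([[425.25891304,   0.        , 284.51329119],
       [  0.        , 425.25891304, 211.68416936],
       [  0.        ,   0.        ,   1.        ]]), 'rvec': array([ 1.81141181,  1.29253903, -0.72596046]), 'tvec': array([-0.15041738, -0.19484684,  1.24408385])}
top {'mtx': array([[471.58379569,   0.        , 276.3375386 ],
       [  0.        , 471.58379569, 212.70775769],
       [  0.        ,   0.        ,   1.        ]]), 'rvec': array([ 2.15609601, -2.13280743,  0.15584624]), 'tvec': array([0.0065444 , 0.51720111, 0.84744074])}
0.1 [0.20619954 0.64202439 0.23005529] [[-9.52084357e-01  3.05834701e-01 -7.15916665e-04]
 [ 3.05835529e-01  9.52082309e-01 -1.97622328e-03]
 [ 7.72139359e-05 -2.10048402e-03 -9.99997791e-01]] 0.0853801062173198
```

View pics/top0.png

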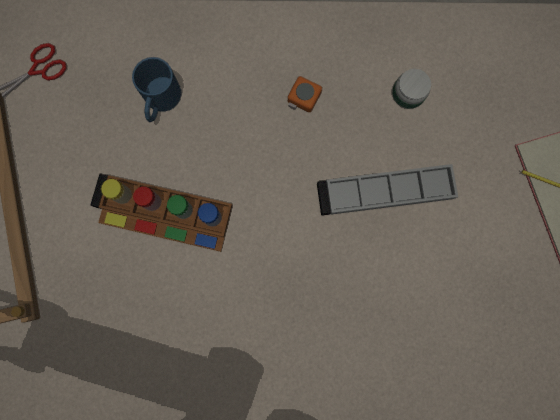

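View pics/scene0.png

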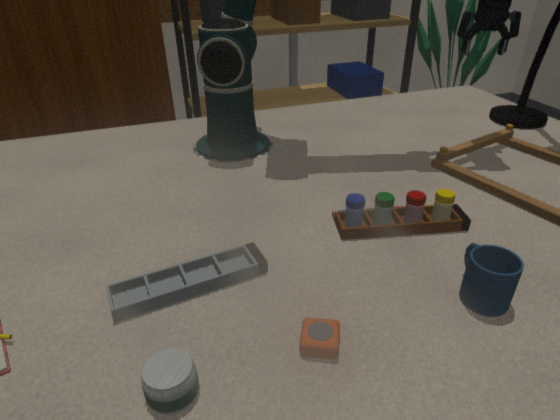

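The top view shows the supply rack at about (165,212), with jars yellow, red, green and blue running from its black end at the left. The empty work rack is at about (388,190), also with its black end at the left. The scene view agrees.

```bash
cat > h.py <<'E'
from workcell import *
import cv2, numpy as np
def ray(name,uv,z):
    c=camera_model(name); R=cv2.Rodrigues(c['rvec'])[0]; t=np.ravel(c['tvec'])
    uv=np.atleast_2d(np.float64(uv)); d=np.c_[uv,np.ones(len(uv))]@np.linalg.inv(c['mtx']).T@R
    o=-R.T@t; return o+d*((z-o[2])/d[:,2])[:,None]
HUE={'yellow':(22,36),'red':(172,8),'green':(45,85),'blue':(100,125)}
def cmask(img,col,smin=130):
    h,s,v=cv2.split(cv2.cvtColor(img,cv2.COLOR_BGR2HSV)); a,b=HUE[col]
    m=((h>=a)&(h<=b)) if a<b else ((h>=a)|(h<=b))
    return (m&(s>smin)&(v>50)).astype(np.uint8)*255
def blobs(img,col,roi,amin=60,smin=130):
    m=cmask(img,col,smin); k=np.zeros_like(m); x0,y0,x1,y1=roi; k[y0:y1,x0:x1]=m[y0:y1,x0:x1]
    return [c for c in cv2.findContours(k,0,2)[0] if cv2.contourArea(c)>amin]
E
python3 - <<'E'
from h import *
top=cv2.imread('pics/top0.png'); 
T=[]
for col in HUE:
    for c in blobs(top,col,(85,165,245,260)):
        (x,y),(w,h),a=cv2.minAreaRect(c);(u,v),r=cv2.minEnclosingCircle(c)
        print(col,cv2.contourArea(c),(round(x,1),round(y,1)),round(w,1),round(h,1),'tab',ray('top',(x,y),.012)[0].round(4),'lid',ray('top',(u,v),.076)[0].round(4),round(r,1))
cam=np.linalg.inv(cv2.Rodrigues(camera_model('top')['rvec'])[0])@-np.ravel(camera_model('top')['tvec']);print(cam)
a=cv2.resize(top[155:260,85:245],None,fx=5,fy=5,interpolation=2)
b=cv2.resize(top[150:230,305:470],None,fx=4.8,fy=4.8,interpolation=2)
cv2.imwrite('pics/b.png',b);cv2.imwrite('pics/a.png',a)
E
```

```text
yellow 211.5 (115.1, 219.3) 20.6 11.6 tab [0.5048 0.3233 0.012 ] lid [0.497  0.3012 0.076 ] 11.4
yellow 322.0 (112.0, 188.5) 19.0 22.0 tab [0.5652 0.333  0.012 ] lid [0.5522 0.3103 0.076 ] 11.2
red 218.5 (145.0, 226.3) 21.2 11.7 tab [0.4917 0.2647 0.012 ] lid [0.4849 0.2468 0.076 ] 11.4
red 303.5 (143.0, 196.0) 20.0 20.0 tab [0.551  0.2718 0.012 ] lid [0.5393 0.2528 0.076 ] 10.7
green 115.0 (176.0, 204.5) 17.0 18.0 tab [0.5349 0.2069 0.012 ] lid [0.5252 0.1926 0.076 ] 9.7
blue 178.0 (205.5, 240.6) 20.0 10.4 tab [0.4654 0.1474 0.012 ] lid [0.4601 0.1377 0.076 ] 10.8
blue 268.5 (207.8, 212.8) 19.1 18.4 tab [0.5194 0.1448 0.012 ] lid [0.5104 0.1357 0.076 ] 9.9
[0.38767568 0.01002994 0.9139489 ]
```

View pics/b.png

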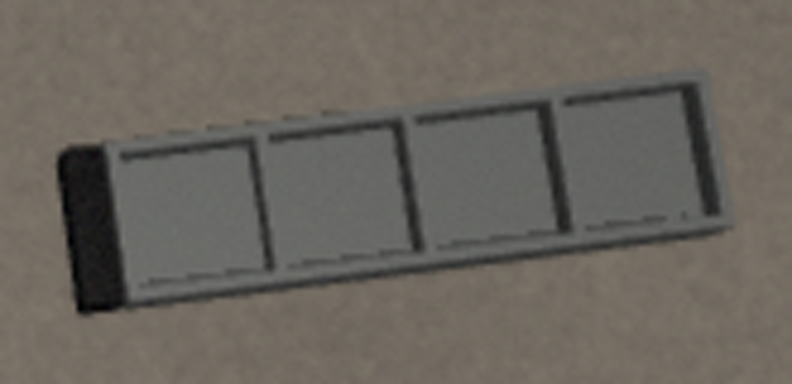

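View pics/a.png

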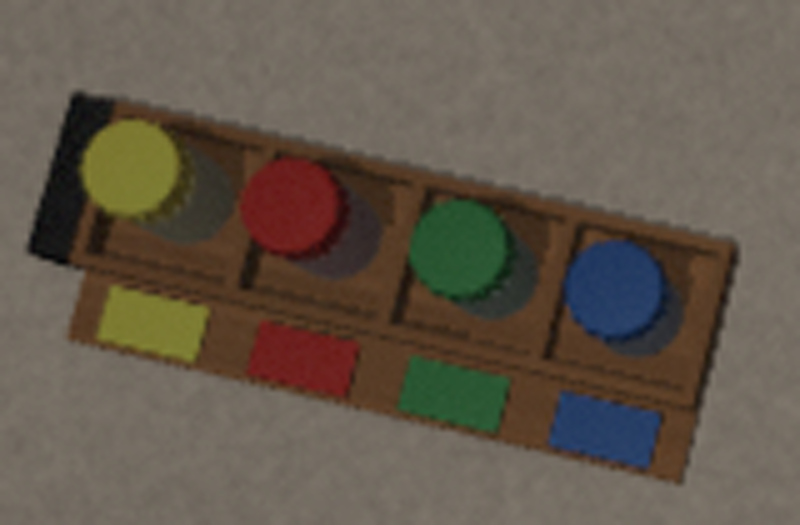

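The crops give these lid-top centres: yellow (131,167), red (291,207), green (459,249), blue (615,288). The work rack's grey rim corners are at about (107,140), (706,72), (733,222) and (126,299).

```bash
python3 - <<'E'
from h import *
ctr=np.array([[131,167],[291,207],[459,249],[615,288]])
L=ray('top',(ctr+.5)/5-.5+[85,155],.076)[:,:2]; print('lids',L.round(4))
top=cv2.imread('pics/top0.png')
tabs=(np.array([[153,324],[303,358],[454,394],[605,429]])+.5)/5-.5+[85,155]
T=ray('top',tabs,.012)[:,:2]
d=T[0]-T[3];print('tab spacing',np.linalg.norm(np.diff(T,axis=0),axis=1));d/=np.linalg.norm(d); xs=np.array([d[1],-d[0]])
print('row ang',np.degrees(np.arctan2(d[1],d[0])),'pockets',(T+.047*xs).round(4))
# scene check of lids: green mask etc
sc=cv2.imread('pics/scene0.png')
for i,col in enumerate(['yellow','red','green','blue']):
    for c in blobs(sc,col,(335,180,475,240),30,90): 
        b=cv2.boundingRect(c); print(col,b,ray('scene',(b[0]+b[2]/2-.5,b[1]+5),.076)[0,:2].round(3))
cr=(np.array([[107,140],[706,72],[733,222],[126,299]])+.5)/4.8-.5+[305,150]
W=ray('top',cr,.026)[:,:2]; print('edges',np.linalg.norm(W-np.roll(W,-1,0),axis=1))
c=W.mean(0); d=(W[0]-W[1])+(W[3]-W[2]); d/=np.linalg.norm(d)
print('work c',c,'ang',np.degrees(np.arctan2(d[1],d[0])))
for s in(.09,.03,-.03,-.09):print(s,(c+s*d).round(4))
E
```

```text
lids [[0.5535 0.3123]
 [0.5394 0.2536]
 [0.5247 0.1922]
 [0.5111 0.1356]]
tab spacing [0.05992179 0.06023409 0.05986239]
row ang 77.58234988456957 pockets [[0.5504 0.3129]
 [0.5379 0.2543]
 [0.5246 0.1956]
 [0.5117 0.1371]]
yellow (435, 188, 21, 17) [0.552 0.308]
red (406, 190, 20, 17) [0.54  0.249]
green (377, 193, 17, 10) [0.53  0.187]
blue (347, 194, 17, 8) [0.514 0.131]
edges [0.2431078  0.06179939 0.24437088 0.06475934]
work c [ 0.56978355 -0.20876008] ang 97.56742018686104
0.09 [ 0.5579 -0.1195]
0.03 [ 0.5658 -0.179 ]
-0.03 [ 0.5737 -0.2385]
-0.09 [ 0.5816 -0.298 ]
```

```bash
python3 -m inch '[[[4,-3.8,0],-0.18,1],[[9,-8.6,0],-0.37,1],[[14,-13.3,0],-0.55,1],[[19,-18.1,0],-0.74,1],[[24,-22.8,0],-0.92,1],[[29,-27.6,-2],-1.11,1],[[33,-31.4,-4],-1.3,1],[[34.7,-33,-6],-1.477,1]]' 40
python3 -m inch '[[[0,0,0],0,1],[[0,0,0],0,1]]'
python3 -c "
from h import *
s=observe();print(s['tcp_pos'],s['orientation'],s['joint_pos'])"
```

```text
clock: 1.1
tcp_pos: [0.5555, 0.3112, 0.1716]
orientation: [[0.222, 0.975, 0.002], [0.975, -0.222, 0.001], [0.002, 0.002, -1.0]]
contact_force: [0.5, 0.5, -0.5]
grip_width: 0.0851
finger_force: 0.0
clock: 1.35
tcp_pos: [0.553, 0.3125, 0.1707]
orientation: [[0.215, 0.977, -0.001], [0.977, -0.215, -0.0], [-0.0, -0.001, -1.0]]
contact_force: [0.2, -0.5, 0.8]
grip_width: 0.0852
finger_force: 0.0
[0.55303319 0.31252712 0.17072108] [[ 2.15186442e-01  9.76571863e-01 -1.48033807e-03]
 [ 9.76572907e-01 -2.15186784e-01 -7.34929785e-05]
 [-3.90320363e-04 -1.42984336e-03 -9.99998902e-01]] [4.74830106e-01 2.33529178e-01 1.75596851e+00 6.68838606e-04
 1.15344522e+00 6.91441622e-01]
```

```bash
python3 -m inch '[[[0,0,-4],0,1],[[0,0,-8],0,1],[[0,0,-11],0,1],[[0,0,-13],0,1],[[0,0,-13.5],0,1],[[0,0,-13.5],0,1]]'
python3 -m inch '[[[0,0,0],0,0.1],[[0,0,0],0,-0.2],[[0,0,0],0,-0.5],[[0,0,0],0,-1],[[0,0,0],0,-1],[[0,0,0],0,-1],[[0,0,0],0,-1],[[0,0,0],0,-1]]' 40
```

```text
clock: 2.1
tcp_pos: [0.5538, 0.3135, 0.0372]
orientation: [[0.214, 0.977, 0.001], [0.977, -0.214, 0.001], [0.001, 0.001, -1.0]]
contact_force: [-0.3, -0.1, 0.4]
grip_width: 0.0854
finger_force: 0.0
clock: 3.1
tcp_pos: [0.5541, 0.3129, 0.0373]
orientation: [[0.215, 0.977, 0.001], [0.977, -0.215, 0.001], [0.001, 0.001, -1.0]]
contact_force: [-1.2, -0.3, 6.0]
grip_width: 0.035
finger_force: 40.1
```

```bash
python3 -m inch '[[[0,0,1],0,-1],[[0,0,3],0,-1],[[0,0,6],0,-1],[[0,0,9],0,-1],[[0,0,11.5],0,-1],[[0,0,13],0,-1],[[0,0,13.5],0,-1],[[0,0,13.5],0,-1]]'
python3 -c "
from h import *
for n in ('scene',):
  i=read_camera(n);cv2.imwrite('pics/lift.png',cv2.resize(i[60:260,300:560],None,fx=3,fy=3,interpolation=2)[:600,:780])"
```

```text
clock: 4.1
tcp_pos: [0.5532, 0.3125, 0.171]
orientation: [[0.215, 0.977, -0.0], [0.977, -0.215, -0.0], [-0.0, -0.0, -1.0]]
contact_force: [-0.8, -0.2, -0.8]
grip_width: 0.0351
finger_force: 39.9
```

View pics/lift.png

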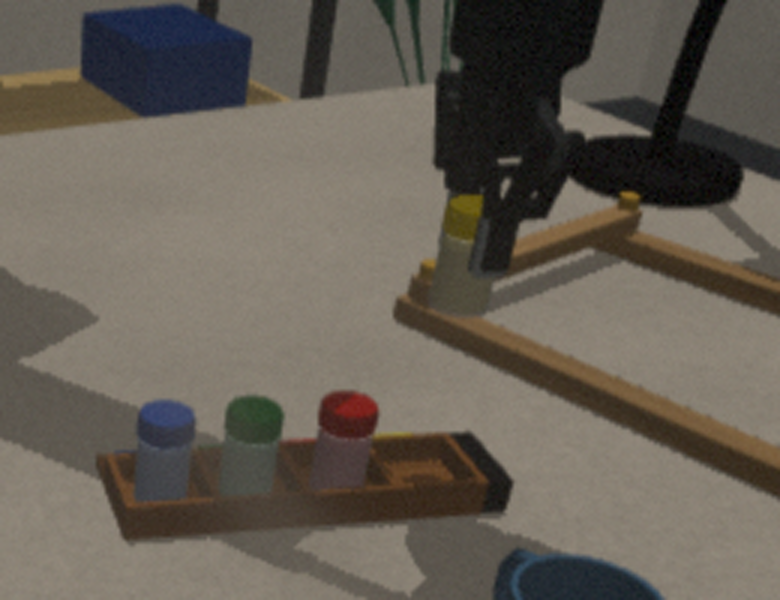

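The yellow jar at crop (465,255) hangs close to upright in the fingers, and the other three stay in their pockets. Next I carry it to the far pocket.

```bash
python3 -m inch '[[[0.1,-2,0],0.02,-1],[[0.3,-6,0],0.04,-1],[[0.5,-10.5,0],0.06,-1],[[0.7,-15,0],0.09,-1],[[0.9,-20,0],0.12,-1],[[1.2,-25,0],0.15,-1],[[1.4,-30,0],0.18,-1],[[1.6,-35,0],0.21,-1]]'
python3 -m inch '[[[0.2,-5,0],0.03,-1],[[0.5,-10,0],0.06,-1],[[0.7,-15,0],0.09,-1],[[0.9,-19.5,0],0.11,-1],[[1.1,-23,0],0.13,-1],[[1.2,-25.5,0],0.139,-1],[[1.25,-26.05,0],0.139,-1],[[1.25,-26.05,0],0.139,-1]]'
```

```text
clock: 5.15
tcp_pos: [0.5684, -0.0388, 0.1698]
orientation: [[0.006, 1.0, -0.002], [1.0, -0.006, 0.0], [0.0, -0.002, -1.0]]
contact_force: [1.3, 0.5, -0.8]
grip_width: 0.0348
finger_force: 39.9
clock: 6.15
tcp_pos: [0.5814, -0.2973, 0.1701]
orientation: [[-0.131, 0.991, -0.002], [0.991, 0.131, 0.001], [0.002, -0.001, -1.0]]
contact_force: [-0.3, 0.0, -0.7]
grip_width: 0.035
finger_force: 39.9
```

```bash
python3 -m inch '[[[0,0,-3],0,-1],[[0,0,-6.5],0,-1],[[0,0,-10],0,-1],[[0,0,-12],0,-1],[[0,0,-12.8],0,-1],[[0,0,-13.2],0,-1],[[0,0,-13.4],0,-1],[[0,0,-13.4],0,-1]]'
```

```text
clock: 7.15
tcp_pos: [0.5826, -0.2983, 0.0383]
orientation: [[-0.131, 0.991, 0.001], [0.991, 0.131, -0.001], [-0.001, 0.001, -1.0]]
contact_force: [-0.4, -0.3, -1.0]
grip_width: 0.0351
finger_force: 40.0
```

```bash
python3 -m inch '[[[0,0,-0.1],0,-1],[[0,0,-0.2],0,-1],[[0,0,-0.2],0,-1]]'
python3 -m inch '[[[0,0,0],0,-0.1],[[0,0,0],0,0.3],[[0,0,0],0,0.7],[[0,0,0],0,1],[[0,0,0],0,1],[[0,0,0],0,1]]'
```

```text
clock: 7.52
tcp_pos: [0.5826, -0.2983, 0.0372]
orientation: [[-0.132, 0.991, 0.001], [0.991, 0.132, -0.001], [-0.001, 0.001, -1.0]]
contact_force: [-2.6, 1.1, 6.3]
grip_width: 0.0351
finger_force: 40.7
clock: 8.28
tcp_pos: [0.5819, -0.2978, 0.0352]
orientation: [[-0.132, 0.991, -0.0], [0.991, 0.132, 0.0], [0.0, -0.0, -1.0]]
contact_force: [-1.1, -0.0, -0.1]
grip_width: 0.0852
finger_force: 0.0
```

```bash
python3 -m inch '[[[0,0,2],0,1],[[0,0,6],0,1],[[0,0,10],0,1],[[0,0,13],0,1],[[0,0,13.6],0,1],[[-0.4,5,13.6],-0.03,1],[[-0.8,10.5,13.6],-0.07,1],[[-1.2,16,13.6],-0.1,1]]'
python3 -m inch '[[[-0.4,5.5,0],-0.04,1],[[-0.8,11,0],-0.08,1],[[-1.2,17,0],-0.11,1],[[-1.7,23,0],-0.15,1],[[-2.2,29,0],-0.19,1],[[-2.7,35,0],-0.23,1],[[-3,38.4,0],-0.249,1],[[-3.05,39.15,0],-0.249,1]]'
python3 - <<'E'
from h import *
i=read_camera('top');cv2.imwrite('pics/t1.png',i);
s=observe();print(s['tcp_pos'])
for c in blobs(i,'yellow',(310,140,480,230)):print(cv2.minEnclosingCircle(c),ray('top',cv2.minEnclosingCircle(c)[0],.076))
E
```

```text
clock: 9.28
tcp_pos: [0.5689, -0.1363, 0.1703]
orientation: [[-0.03, 1.0, -0.001], [1.0, 0.03, 0.001], [0.001, -0.001, -1.0]]
contact_force: [0.6, 0.2, 0.0]
grip_width: 0.0848
finger_force: 0.0
clock: 10.28
tcp_pos: [0.5383, 0.2555, 0.1703]
orientation: [[0.212, 0.977, -0.002], [0.977, -0.212, -0.0], [-0.001, -0.001, -1.0]]
contact_force: [-0.1, -0.6, 0.0]
grip_width: 0.0854
finger_force: 0.0
[0.53847384 0.25513727 0.17035308]
((445.6077880859375, 176.2365264892578), 10.753464698791504) [[ 0.58176826 -0.29464478  0.076     ]]
```

View pics/t1.png

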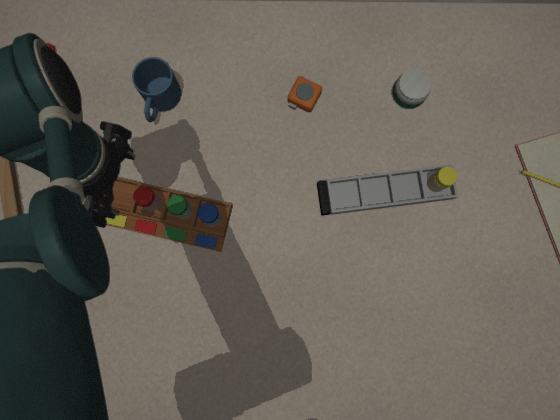

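The yellow jar stands in the far pocket (lid at pixel (446,176)), and red, green and blue are untouched in the supply rack. Red is next.

```bash
python3 -m inch '[[[0,0,-4],0,1],[[0,0,-8],0,1],[[0,0,-11],0,1],[[0,0,-13],0,1],[[0,0,-13.5],0,1],[[0,0,-13.5],0,1]]'
python3 -m inch '[[[0,0,0],0,0.1],[[0,0,0],0,-0.2],[[0,0,0],0,-0.5],[[0,0,0],0,-1],[[0,0,0],0,-1],[[0,0,0],0,-1],[[0,0,0],0,-1],[[0,0,0],0,-1]]' 40
python3 -m inch '[[[0,0,1],0,-1],[[0,0,3],0,-1],[[0,0,6],0,-1],[[0,0,9],0,-1],[[0,0,11.5],0,-1],[[0,0,13],0,-1],[[0,0,13.5],0,-1],[[0,0,13.5],0,-1]]'
```

```text
clock: 11.08
tcp_pos: [0.54, 0.2534, 0.0368]
orientation: [[0.216, 0.976, 0.001], [0.976, -0.216, 0.0], [0.0, 0.001, -1.0]]
contact_force: [-0.8, 0.1, 0.7]
grip_width: 0.0855
finger_force: 0.0
clock: 12.08
tcp_pos: [0.5401, 0.254, 0.0373]
orientation: [[0.215, 0.977, 0.001], [0.977, -0.215, 0.001], [0.001, 0.001, -1.0]]
contact_force: [-0.5, 0.1, 5.7]
grip_width: 0.0348
finger_force: 40.0
clock: 13.08
tcp_pos: [0.5392, 0.2536, 0.1711]
orientation: [[0.215, 0.977, -0.0], [0.977, -0.215, -0.0], [-0.0, -0.0, -1.0]]
contact_force: [-0.4, -0.1, -0.5]
grip_width: 0.0345
finger_force: 39.9
```

```bash
python3 -m inch '[[[0.1,-2,0],0.02,-1],[[0.4,-6,0],0.05,-1],[[0.7,-10.5,0],0.08,-1],[[1,-15,0],0.11,-1],[[1.4,-20,0],0.15,-1],[[1.8,-25,0],0.18,-1],[[2.2,-30,0],0.21,-1],[[2.5,-35,0],0.25,-1]]'
python3 -m inch '[[[0.3,-4.5,0],0.03,-1],[[0.6,-8.5,0],0.06,-1],[[0.8,-11.5,0],0.09,-1],[[0.9,-13.5,0],0.099,-1],[[0.95,-14.2,0],0.099,-1],[[0.95,-14.2,0],0.099,-1],[[0.95,-14.2,0],0.099,-1]]'
python3 -m inch '[[[0,0,-3],0,-1],[[0,0,-6.5],0,-1],[[0,0,-10],0,-1],[[0,0,-12],0,-1],[[0,0,-12.8],0,-1],[[0,0,-13.2],0,-1],[[0,0,-13.5],0,-1],[[0,0,-13.5],0,-1]]'
```

```text
clock: 14.08
tcp_pos: [0.5634, -0.0978, 0.1697]
orientation: [[-0.034, 0.999, -0.002], [0.999, 0.034, 0.001], [0.001, -0.002, -1.0]]
contact_force: [0.9, 0.4, -0.3]
grip_width: 0.035
finger_force: 39.9
clock: 14.95
tcp_pos: [0.5737, -0.2374, 0.1708]
orientation: [[-0.132, 0.991, -0.001], [0.991, 0.132, 0.001], [0.001, -0.001, -1.0]]
contact_force: [-0.5, -0.4, -0.7]
grip_width: 0.0356
finger_force: 39.9
clock: 15.95
tcp_pos: [0.5748, -0.2388, 0.0374]
orientation: [[-0.132, 0.991, 0.002], [0.991, 0.132, -0.001], [-0.001, 0.002, -1.0]]
contact_force: [-0.0, -0.0, -1.1]
grip_width: 0.0351
finger_force: 40.0
```

```bash
python3 -m inch '[[[0,0,-0.1],0,-1],[[0,0,-0.15],0,-1],[[0,0,-0.15],0,-1]]'
python3 -m inch '[[[0,0,0],0,-0.1],[[0,0,0],0,0.3],[[0,0,0],0,0.7],[[0,0,0],0,1],[[0,0,0],0,1],[[0,0,0],0,1]]'
python3 -m inch '[[[0,0,2],0,1],[[0,0,6],0,1],[[0,0,10],0,1],[[0,0,13],0,1],[[0,0,13.6],0,1],[[-0.5,5,13.6],-0.04,1],[[-1,10.5,13.6],-0.08,1],[[-1.6,16,13.6],-0.13,1]]'
python3 -m inch '[[[-0.5,5.5,0],-0.04,1],[[-1.1,11,0],-0.09,1],[[-1.8,16.5,0],-0.13,1],[[-2.4,21,0],-0.17,1],[[-2.9,25,0],-0.2,1],[[-3.2,26.8,0],-0.219,1],[[-3.3,27.05,0],-0.219,1],[[-3.3,27.05,0],-0.219,1]]'
```

```text
clock: 16.32
tcp_pos: [0.5748, -0.2389, 0.0372]
orientation: [[-0.132, 0.991, 0.002], [0.991, 0.132, -0.001], [-0.001, 0.002, -1.0]]
contact_force: [-2.4, 0.4, 7.8]
grip_width: 0.0349
finger_force: 40.9
clock: 17.08
tcp_pos: [0.5739, -0.2383, 0.0347]
orientation: [[-0.132, 0.991, -0.0], [0.991, 0.132, 0.0], [0.0, -0.0, -1.0]]
contact_force: [-0.4, 0.2, 0.2]
grip_width: 0.0852
finger_force: 0.0
clock: 18.08
tcp_pos: [0.5569, -0.0769, 0.1699]
orientation: [[0.001, 1.0, -0.001], [1.0, -0.001, 0.0], [0.0, -0.001, -1.0]]
contact_force: [-0.2, 0.4, -1.0]
grip_width: 0.0856
finger_force: 0.0
clock: 19.08
tcp_pos: [0.5245, 0.1916, 0.1702]
orientation: [[0.215, 0.977, -0.001], [0.977, -0.215, -0.001], [-0.001, -0.001, -1.0]]
contact_force: [0.3, -0.3, -0.5]
grip_width: 0.0855
finger_force: 0.0
```

```bash
python3 -m inch '[[[0,0,-4],0,1],[[0,0,-8],0,1],[[0,0,-11],0,1],[[0,0,-13],0,1],[[0,0,-13.4],0,1],[[0,0,-13.4],0,1]]'
python3 -m inch '[[[0,0,0],0,0.1],[[0,0,0],0,-0.2],[[0,0,0],0,-0.5],[[0,0,0],0,-1],[[0,0,0],0,-1],[[0,0,0],0,-1],[[0,0,0],0,-1],[[0,0,0],0,-1]]' 40
python3 -m inch '[[[0,0,1],0,-1],[[0,0,3],0,-1],[[0,0,6],0,-1],[[0,0,9],0,-1],[[0,0,11.5],0,-1],[[0,0,13],0,-1],[[0,0,13.4],0,-1],[[0,0,13.4],0,-1]]'
python3 -c "
from h import *
cv2.imwrite('pics/t2.png',read_camera('top'))"
```

```text
clock: 19.82
tcp_pos: [0.5253, 0.1915, 0.037]
orientation: [[0.216, 0.976, 0.0], [0.976, -0.216, -0.0], [-0.0, 0.0, -1.0]]
contact_force: [-0.1, -0.1, 0.3]
grip_width: 0.0856
finger_force: 0.0
clock: 20.82
tcp_pos: [0.5255, 0.1924, 0.0377]
orientation: [[0.215, 0.977, 0.001], [0.977, -0.215, 0.0], [0.001, 0.001, -1.0]]
contact_force: [-1.1, 0.1, 5.3]
grip_width: 0.0351
finger_force: 40.1
clock: 21.82
tcp_pos: [0.5245, 0.192, 0.1701]
orientation: [[0.215, 0.977, -0.001], [0.977, -0.215, -0.0], [-0.001, -0.001, -1.0]]
contact_force: [-1.3, 0.8, -1.8]
grip_width: 0.0352
finger_force: 40.0
```

View pics/t2.png

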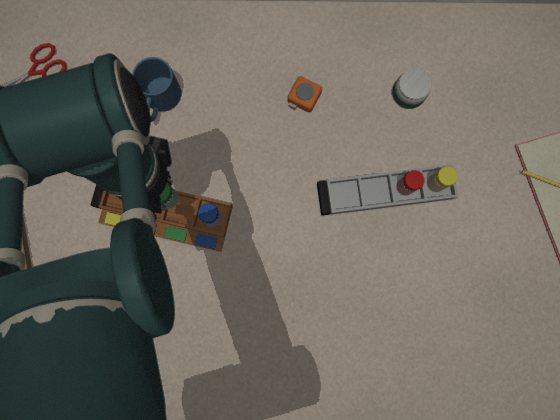

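The red jar (414,181) and yellow jar (446,177) stand in the last two pockets, green is lifted, and blue (208,213) still stands in the supply rack.

```bash
python3 -m inch '[[[0.2,-2,0],0.02,-1],[[0.6,-6,0],0.06,-1],[[1.1,-10.5,0],0.1,-1],[[1.6,-15,0],0.14,-1],[[2.2,-20,0],0.19,-1],[[2.8,-25,0],0.24,-1],[[3.3,-30,0],0.29,-1],[[3.7,-34,0],0.33,-1]]'
python3 -m inch '[[[0.3,-2.5,0],0.019,-1],[[0.4,-3.1,0],0.019,-1],[[0.4,-3.1,0],0.019,-1],[[0.4,-3.1,0],0.019,-1]]'
python3 -m inch '[[[0,0,-3],0,-1],[[0,0,-6.5],0,-1],[[0,0,-10],0,-1],[[0,0,-12],0,-1],[[0,0,-12.8],0,-1],[[0,0,-13.2],0,-1],[[0,0,-13.4],0,-1],[[0,0,-13.5],0,-1]]'
```

```text
clock: 22.88
tcp_pos: [0.5611, -0.1496, 0.1692]
orientation: [[-0.113, 0.994, -0.002], [0.994, 0.113, 0.001], [0.001, -0.002, -1.0]]
contact_force: [0.5, -0.2, -0.9]
grip_width: 0.0355
finger_force: 40.0
clock: 23.38
tcp_pos: [0.5656, -0.1776, 0.1703]
orientation: [[-0.132, 0.991, -0.001], [0.991, 0.132, 0.001], [0.001, -0.001, -1.0]]
contact_force: [-0.0, -0.4, -2.2]
grip_width: 0.0353
finger_force: 40.0
clock: 24.38
tcp_pos: [0.5671, -0.1792, 0.0377]
orientation: [[-0.132, 0.991, 0.002], [0.991, 0.132, -0.001], [-0.001, 0.002, -1.0]]
contact_force: [-2.3, 1.3, 8.8]
grip_width: 0.035
finger_force: 40.8
```

```bash
python3 -m inch '[[[0,0,0],0,-0.1],[[0,0,0],0,0.3],[[0,0,0],0,0.7],[[0,0,0],0,1],[[0,0,0],0,1],[[0,0,0],0,1]]'
python3 -m inch '[[[0,0,2],0,1],[[0,0,6],0,1],[[0,0,10],0,1],[[0,0,13],0,1],[[0,0,13.5],0,1],[[-0.8,5,13.5],-0.06,1],[[-1.7,10,13.5],-0.12,1],[[-2.6,15,13.5],-0.18,1]]'
python3 -m inch '[[[-0.9,5,0],-0.06,1],[[-1.8,10,0],-0.11,1],[[-2.5,14,0],-0.15,1],[[-2.8,16,0],-0.169,1],[[-2.85,16.45,0],-0.169,1],[[-2.85,16.45,0],-0.169,1]]'
python3 -m inch '[[[0,0,-4],0,1],[[0,0,-8],0,1],[[0,0,-11],0,1],[[0,0,-13],0,1],[[0,0,-13.4],0,1],[[0,0,-13.4],0,1]]'
python3 -m inch '[[[0,0,0],0,0.1],[[0,0,0],0,-0.2],[[0,0,0],0,-0.5],[[0,0,0],0,-1],[[0,0,0],0,-1],[[0,0,0],0,-1],[[0,0,0],0,-1],[[0,0,0],0,-1]]' 40
python3 -m inch '[[[0,0,1],0,-1],[[0,0,3],0,-1],[[0,0,6],0,-1],[[0,0,9],0,-1],[[0,0,11.5],0,-1],[[0,0,13],0,-1],[[0,0,13.4],0,-1],[[0,0,13.4],0,-1]]'
```

```text
clock: 25.12
tcp_pos: [0.5659, -0.1788, 0.0357]
orientation: [[-0.132, 0.991, -0.0], [0.991, 0.132, 0.0], [0.0, -0.0, -1.0]]
contact_force: [-1.0, -0.2, 0.2]
grip_width: 0.0858
finger_force: 0.0
clock: 26.12
tcp_pos: [0.5387, -0.0275, 0.1698]
orientation: [[0.051, 0.999, -0.002], [0.999, -0.051, 0.0], [0.0, -0.002, -1.0]]
contact_force: [0.2, -0.2, -0.2]
grip_width: 0.0854
finger_force: 0.0
clock: 26.88
tcp_pos: [0.5111, 0.1353, 0.1702]
orientation: [[0.215, 0.977, -0.001], [0.977, -0.215, -0.001], [-0.001, -0.001, -1.0]]
contact_force: [-0.6, -0.3, -0.2]
grip_width: 0.0852
finger_force: 0.0
clock: 27.62
tcp_pos: [0.5118, 0.135, 0.037]
orientation: [[0.216, 0.976, 0.0], [0.976, -0.216, -0.0], [-0.0, 0.0, -1.0]]
contact_force: [0.8, -0.1, -0.3]
grip_width: 0.0853
finger_force: 0.0
clock: 28.62
tcp_pos: [0.512, 0.1358, 0.0376]
orientation: [[0.215, 0.977, 0.001], [0.977, -0.215, 0.0], [0.0, 0.001, -1.0]]
contact_force: [-1.4, -1.6, 6.1]
grip_width: 0.0353
finger_force: 40.0
clock: 29.62
tcp_pos: [0.511, 0.1356, 0.1702]
orientation: [[0.215, 0.977, -0.001], [0.977, -0.215, -0.0], [-0.0, -0.001, -1.0]]
contact_force: [0.1, 0.7, -0.1]
grip_width: 0.0352
finger_force: 40.0
```

Blue goes to (0.558,-0.1195): shift +4.7, -25.5.

```bash
python3 -m inch '[[[0.3,-2,0],0.03,-1],[[1,-6,0],0.09,-1],[[1.9,-10.5,0],0.15,-1],[[2.8,-15,0],0.21,-1],[[3.6,-19,0],0.27,-1],[[4.2,-22.5,0],0.32,-1],[[4.6,-25,0],0.349,-1],[[4.7,-25.5,0],0.349,-1]]'
python3 -m inch '[[[0,0,0],0,-1],[[0,0,0],0,-1]]'
python3 -m inch '[[[0,0,-3],0,-1],[[0,0,-6.5],0,-1],[[0,0,-10],0,-1],[[0,0,-12],0,-1],[[0,0,-12.8],0,-1],[[0,0,-13.2],0,-1],[[0,0,-13.4],0,-1],[[0,0,-13.5],0,-1]]'
```

```text
clock: 30.62
tcp_pos: [0.5576, -0.1206, 0.1691]
orientation: [[-0.129, 0.992, -0.003], [0.992, 0.129, 0.001], [0.001, -0.003, -1.0]]
contact_force: [-0.2, 0.3, -0.6]
grip_width: 0.0352
finger_force: 39.9
clock: 30.88
tcp_pos: [0.558, -0.1183, 0.1702]
orientation: [[-0.132, 0.991, -0.001], [0.991, 0.132, 0.001], [0.001, -0.001, -1.0]]
contact_force: [0.1, 0.4, -0.7]
grip_width: 0.0353
finger_force: 39.9
clock: 31.88
tcp_pos: [0.5593, -0.1194, 0.0377]
orientation: [[-0.132, 0.991, 0.002], [0.991, 0.132, -0.0], [-0.0, 0.001, -1.0]]
contact_force: [-3.1, 1.0, 10.3]
grip_width: 0.035
finger_force: 40.9
```

```bash
python3 -m inch '[[[0,0,0],0,-0.1],[[0,0,0],0,0.3],[[0,0,0],0,0.7],[[0,0,0],0,1],[[0,0,0],0,1],[[0,0,0],0,1]]'
python3 -m inch '[[[0,0,2],0,1],[[0,0,6],0,1],[[0,0,10],0,1],[[0,0,13.5],0,1],[[0,5,16],0,1],[[0,11,17],0,1],[[0,17,17],0,1],[[0,23,17],0,1]]'
python3 -m inch '[[[0,3,0],0,1],[[0,3,0],0,1],[[0,3,0],0,1],[[0,3,0],0,1]]'
python3 - <<'E'
from h import *
t=read_camera('top');s=read_camera('scene')
a=cv2.resize(t[145:230,300:475],None,fx=3.5,fy=3.5,interpolation=2);b=cv2.resize(s[200:330,90:290],None,fx=2.2,fy=2.2,interpolation=2)
o=np.zeros((a.shape[0]+b.shape[0],a.shape[1],3),np.uint8);o[:a.shape[0]]=a;o[a.shape[0]:,:b.shape[1]]=b;cv2.imwrite('pics/end.png',o)
E
```

```text
clock: 32.62
tcp_pos: [0.5584, -0.1193, 0.0357]
orientation: [[-0.132, 0.991, -0.0], [0.991, 0.132, 0.0], [0.0, -0.0, -1.0]]
contact_force: [1.1, -0.2, -0.3]
grip_width: 0.0855
finger_force: 0.0
clock: 33.62
tcp_pos: [0.5588, 0.1125, 0.2082]
orientation: [[-0.131, 0.991, 0.003], [0.991, 0.131, 0.0], [0.0, 0.003, -1.0]]
contact_force: [1.1, 0.4, -0.3]
grip_width: 0.0854
finger_force: 0.0
clock: 34.12
tcp_pos: [0.5586, 0.1394, 0.2061]
orientation: [[-0.13, 0.991, 0.0], [0.991, 0.13, -0.0], [-0.0, 0.0, -1.0]]
contact_force: [0.2, -0.4, -0.1]
grip_width: 0.0855
finger_force: 0.0
```

View pics/end.png

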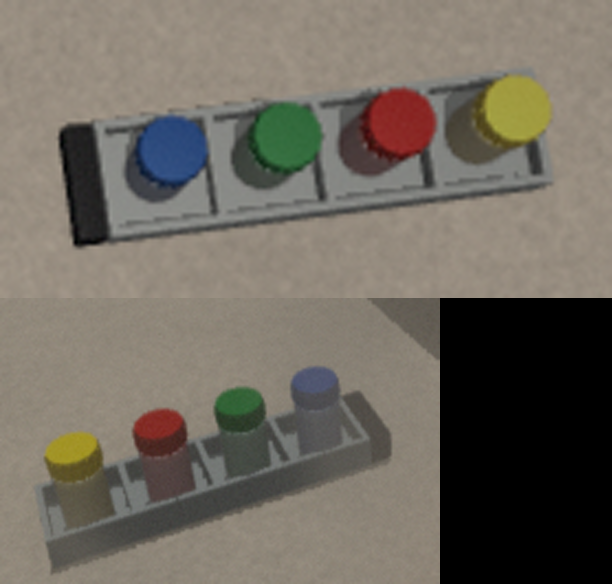

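The last picture shows all four jars upright in their own pockets: blue at the black end, then green, red and yellow. The arm is clear of everything.

```bash
python3 -c "
from workcell import *
print(finish_job())"
```

```text
the job is handed in; nothing more can be done
None
```

The four jars stand upright in the work rack in reverse order (blue at the black end, then green, red and yellow at the far end), and the job was handed in at about 34 s.

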